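# Rinse the group brush at the pump dispenser

### The arm

A 6-joint arm with a two-finger parallel gripper is mounted at the origin on a cart in front of the work surface, level with it; the furniture and walls round the work are solid. World frame = base frame: x ahead of the robot, y to its left, z up, the work surface at z = 0. Lengths are in m, angles in degrees, forces in N, time in s.
With the tool pointing down it reaches from about 0.4 to 0.825 m from the base axis. Payload 7 kg.
Tool frame: the origin (TCP) lies at the very end of the fingers, on their centre line; the grasp point (between the pads) lies 19 mm behind it; z points along the fingers, y is the line along which they close (so a half turn about z gives the same grasp; the last joint's range is limited). The gripper opens to 88 mm and grips with 3 to 60 N. Pads are 19 mm wide; open, the fingers measure 130 mm over their backs; the gripper's body (78 mm by 193 mm) begins 47 mm behind the grasp point.
Start: joints at [86.35, 20.546, 0.682, 0, -70.136, -16.507], TCP at [0.233, 0.634, 0.227] pointing down, gripper open.
Joint ranges: [-176.03, 176.03], [-82.01, 121.73], [-58.28, 71.71], [-173.87, 95.51], [-174.79, -0.11], [-173.66, 173.66]. Speed limits (degrees/s): [136.94, 136.94, 172.46, 180, 180, 180].

### API

Orientations are given as [roll, pitch, yaw] about the fixed x, y, z axes, in that order (R = Rz(yaw) Ry(pitch) Rx(roll)).
In Python, from plant import get_obs, snapshot, camera_params, close_job, boxes_of, cut_out, landmark_of gives the robot as it stands.
- The arm moves only by the shell command python3 -m inch 'ROWS' [OPENING]. ROWS is text: rows parted by semicolons, each of 6 numbers parted by spaces: the shift along the tool's x, y, z in units of 30 cm (1.0 is 30 cm), then the turn, a rotation vector about the tool's x, y, z in units of pi rad (1.0 is pi rad). A call has 1 to 10 rows; each row is the pose to reach, as a shift and turn from the pose commanded when the call began, along the tool's axes at that moment, turning the shorter way round; what a row does not reach only later rows make up. A row lasts 1/12 s, in which the tool goes at most 41.7 mm and 7.16 degrees, less where a joint would pass 70% of its speed; a pose out of reach is approached as far as the arm can. A call with a number of a shift or a turn outside -1 to 1 is refused whole. A call with a gripper value outside its range is refused whole. OPENING is the closure, from -1 (fully open) to 1 (shut), set as the call begins (- or left out, the last holds). The fingers move at their own pace and stop on an object; the grip force is fixed at half the most. Time passes only in rows, so rows that repeat a pose let the fingers close. It gives the time, the measured TCP pose, the force, the opening and the grip force at its end, in the units of the state.
- get_obs(): the state, without advancing time (a new reading comes with each control period).
- snapshot(name): name is "scene" or "top"; returns the picture (384x512x3 uint8, red, green, blue); there is no depth.
- camera_params(name): a dict with "mtx" (3x3 intrinsics, pixels), "k1" (the pictures are not rectified: a ray, as slopes to the right and down, at radius r is drawn at 1 + k1 r^2 times it, then the intrinsics apply), "rvec" (rotation vector, rad) and "tvec" (3), from world to camera coordinates, as OpenCV has them. Camera axes: x right, y down, z forward; pixel columns grow to the right and rows downward; lengths in m; the calibration is good to about 2 mm. A picture is of the moment at which its call begins. camera_params takes no time and is no camera call.
- close_job(): hands the job in; it is judged then, once.
Trained networks look in the newest picture that a camera, given by its name, has taken for a name from the list of things; names that differ only in an ending like _2 or _b are one class to them, and where a whole thing is asked for, a point or a joint stands for the part that bears it (a point fixed in the world has none). Each returns a list of dicts, best first, with "p" (0 to 1); they miss things now and then, are a little off and sometimes report something else, mostly with a low value. They report only what shows in the picture. A call takes as long as a camera call. They do not tell look-alikes from the thing itself.
- boxes_of(camera, thing): "rect" ([left, top, width, height] in pixels, round what is visible of it).
- cut_out(camera, thing): "pixels" (384x512 bool, what is visible of it) and "rect" ([left, top, width, height] in pixels, round what is visible of it).
- landmark_of(camera, thing): "uv" ([column, row] in pixels: a listed point, or the origin of a listed thing).
The state is a dict: "clock": time; "joint_pos": joint angles; "qvel": joint speeds; "tau": joint torques, N m; "tool_pos": TCP position; "orientation": TCP orientation; "force": force on the tool from outside, world axes, zero at the start; "moment": the same for the moment, N m; "opening": finger opening in m; "gripper_force": force on a finger pad.
Only numpy, scipy, OpenCV 4.12 (cv2) and the standard library are available. Lean on these libraries where they do the work, as an engineer would, in place of code of your own. Each camera call takes 0.05 s, during which the arm holds its last target. There are 200 camera calls.

### The job

The angled brush lying across the grounds container needs a rinse: holding it by the handle, dip its bristles into the steel pump dish of the open solvent dispenser, press the dish all the way down with them, and lift the brush out so that the dish springs back up. Then hang the brush level in both forks of the wire brush rest, bristles down over the little drip dish, and shut the dispenser's hinged lid completely so the solvent does not evaporate. Do not knock the dispenser over, and leave the container and the other things on the bench where they are.

Things in the scene. Friction and masses are not known exactly. Their poses are not given: they have to be found in the camera images.
- brush: angled brush, 45 g: level beech handle 14 mm wide, 12 high, x = -75 to +72 mm; at x = 62 a stiff 15 mm tuft points down, ending 44 mm below the origin (steel ferrule to 20). Origin: handle centre line, at its middle, the place to grip; x towards the tuft, z up. It starts lying level across the container's long rims, tuft outside, origin 73 mm above the worktop; fingers opened 50 mm fit between
- brush_tip (a point): end of the bristle tuft, centre
- grounds_container: open beige container with black rims, 70 x 119 x 68 mm, long side along its y, walls 2 mm, inside floor 22 mm above the worktop; origin at the centre of its underside; stands loose
- dispenser: squat white bottle with black ribbed collar, 84 mm diameter, about 0.5 kg, standing loose; collar top 96 mm above its underside. Origin at the centre of its underside, z up; the lid's hinge is on its +x side
- dish_floor (a point): centre of the inner floor of the round steel pump dish in the dispenser's collar; moves down with the dish; 95 mm above the worktop at rest. The dish is 48 mm wide inside at the mouth (flat floor about 35 mm), its rim 10 mm above its floor
- dish (a joint): how far the pump dish is pressed down, m: 0 up, 0.008 fully down; spring, about 0.5 N to start and 2.4 N fully down, returns by itself
- lid (a joint): lid angle, rad: 0 shut, about 1.57 standing upright, 2.15 fully leaned back. Stiff hinge: the lid stays where it is left, and must be pushed all the way down (under 1 N at its tab)
- lid_hinge (a point): middle of the lid's hinge axis, at dispenser x = +41 mm, 96 mm above its underside; the axis is along the dispenser's y
- lid_tab (a point): front tab of the lid, 81 mm from the hinge. The lid is a black round cap 68 mm across, 13 mm thick; open, its domed outside faces away from the dish; shut, its top is 109 mm above the worktop
- rest: fixed wire brush rest: plate 150 x 64 mm, upright U forks at x = -33 and +33 mm, open on top, bottom wire's upper side 62 mm above the worktop, 20 mm clear there, widening to 40 mm at the tips (87 mm up). White drip dish, 52 mm wide, at x = +66. Origin on the worktop midway between the forks; a hung brush has its origin 68 mm above it and its x along the rest's x
- valve: bystander: small solenoid valve, black coil on a brass body, 46 x 48 x 58 mm
- tape: bystander: roll of black tape, 58 mm across, 19 mm high
- cell: bystander: AA battery, 50 mm long
- hex_key: bystander: hex key, 92 mm long, lying flat
There are look-alikes about, which are no part of the job. Several things have the shape of the brush; the one meant has the colours described above. What is shaped like the rest but red is not meant.

How it is judged:
By the outcome, as a careful person would: the job done as asked, in the order asked, and still so for the second after the job is handed in, with the robot touching nothing.
It also fails if it takes over 72 s, if anything falls off the work surface, if the arm or the gripper's body presses on something with over 40 N, if the wrist force passes 120 N, or if a joint passes its speed limit or range.

## Working session

There is one attempt and no reset: what is moved stays moved. The work goes in short steps, Python scripts to look and compute and a shell command to move; the robot and the scene stay as the last step left them, time stands still between calls to the robot, and variables do not carry over. Pictures are saved under pics/ and viewed, at most 10 in all, crops included, and the job is handed in when it is done.

```bash
mkdir -p pics; ls; cat > h.py <<'E'
import numpy as np, cv2
from plant import *
from scipy.spatial.transform import Rotation as R
def cam(n):
    c=camera_params(n); return np.array(c["mtx"]),c["k1"],cv2.Rodrigues(np.array(c["rvec"],float))[0],np.array(c["tvec"],float).ravel()
def proj(n,P):
    K,k1,Rm,t=cam(n); p=np.atleast_2d(P)@Rm.T+t; s=p[:,:2]/p[:,2:]; s=s*(1+k1*(s**2).sum(1,keepdims=True))
    return s@K[:2,:2].T+K[:2,2]
def ray(n,uv):
    K,k1,Rm,t=cam(n); u=cv2.undistortPoints(np.array([[uv]],float),K,np.array([k1,0,0,0.]))[0,0]
    return -Rm.T@t, Rm.T@np.array([u[0],u[1],1])
def onz(n,uv,z):
    o,d=ray(n,uv); return o+d*(z-o[2])/d[2]
def tri(uv1,uv2,a="scene",b="top"):
    o1,d1=ray(a,uv1);o2,d2=ray(b,uv2); A=np.stack([d1,-d2],1); s=np.linalg.lstsq(A,o2-o1,rcond=None)[0]
    p,q=o1+d1*s[0],o2+d2*s[1]; return (p+q)/2,np.linalg.norm(p-q)
def tool():
    o=get_obs(); return np.array(o["tool_pos"]),R.from_euler('xyz',o["orientation"],degrees=True)
def rows(P,rpy=None):
    p,r=tool(); d=r.inv().apply(np.array(P)-p)/.3
    g=r if rpy is None else R.from_euler('xyz',rpy,degrees=True)
    return np.round(d,4),np.round((r.inv()*g).as_rotvec()/np.pi,4)
E
python3 - <<'E'
from h import *
for n in("scene","top"):
    im=snapshot(n); cv2.imwrite(f"pics/{n}0.png",im[...,::-1])
    print(n,-cam(n)[2].T@cam(n)[3])
    for t in "brush brush_tip grounds_container dispenser dish_floor lid_hinge lid_tab rest valve tape cell hex_key".split():
        print(t,[(np.round(d["uv"]).tolist(),round(d["p"],2)) for d in landmark_of(n,t)])
print(get_obs())
E
```

```text
pics
scene [-0.38067796 -0.95900069  0.59176068]
brush [([375.0, 269.0], 0.84), ([245.0, 195.0], 0.51)]
brush_tip [([376.0, 257.0], 0.84), ([254.0, 201.0], 0.6)]
grounds_container [([246.0, 215.0], 0.8)]
dispenser [([211.0, 194.0], 0.68), ([252.0, 199.0], 0.63)]
dish_floor [([208.0, 170.0], 0.61)]
lid_hinge [([213.0, 168.0], 0.72)]
lid_tab [([215.0, 144.0], 0.63)]
rest [([168.0, 177.0], 0.63), ([125.0, 198.0], 0.57)]
valve [([161.0, 200.0], 0.59)]
tape [([203.0, 217.0], 0.57)]
cell [([168.0, 178.0], 0.48)]
hex_key [([173.0, 209.0], 0.36)]
top [ 0.40023362 -0.22257488  1.6407201 ]
brush [([381.0, 218.0], 0.48), ([262.0, 203.0], 0.44)]
brush_tip [([376.0, 200.0], 0.44)]
grounds_container [([263.0, 202.0], 0.73), ([198.0, 171.0], 0.52)]
dispenser [([206.0, 192.0], 0.72)]
dish_floor [([207.0, 188.0], 0.63)]
lid_hinge [([204.0, 178.0], 0.79)]
lid_tab [([199.0, 171.0], 0.58), ([262.0, 203.0], 0.51)]
rest [([148.0, 242.0], 0.62), ([179.0, 156.0], 0.47)]
valve [([206.0, 235.0], 0.5), ([180.0, 225.0], 0.45)]
tape [([236.0, 231.0], 0.52)]
cell [([179.0, 159.0], 0.49)]
hex_key [([206.0, 236.0], 0.5)]
{'clock': 1.3, 'joint_pos': array([ 8.63512591e+01,  2.05451552e+01,  6.82797329e-01,  4.56517473e-04,
       -7.01359284e+01, -1.65076404e+01]), 'qvel': array([-0.11050666, -0.03518284, -0.03828732,  0.06636059,  0.03558091,
        0.01796302]), 'tau': array([ 9.19608501e-04, -5.82387400e+01,  2.93311876e+01,  7.00274125e+00,
        1.24730830e-02, -3.76222317e-05]), 'tool_pos': array([0.2325991 , 0.63364371, 0.22658267]), 'orientation': array([-1.79998235e+02,  7.52696194e-05, -2.01562262e+01]), 'force': array([0.3329491 , 0.12667788, 0.66638969]), 'moment': array([ 0.01907199,  0.00424152, -0.01666694]), 'gripper_force': 0.0, 'opening': 0.08778957148397895}
```

View pics/scene0.png

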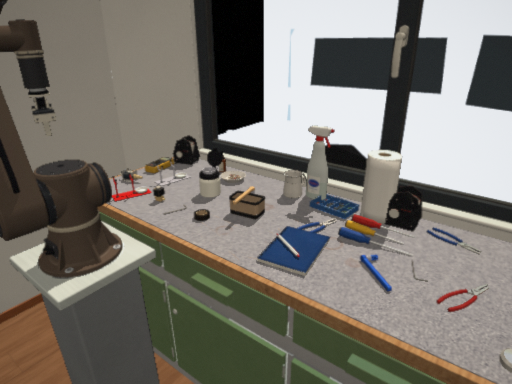

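View pics/top0.png

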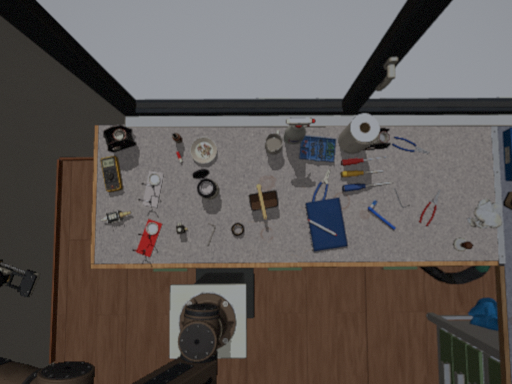

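The brush on the container is at scene (245,195) and top (263,203). The things shaped like a brush are the blue one at scene (375,270) / top (381,216) and the pale one on the blue book at (288,243) / (323,228). The wire rest is at top (153,187), and the red look-alike is at top (149,238). I'll check this in a close crop.

```bash
python3 - <<'E'
from h import *
a=cv2.imread("pics/scene0.png")[135:230,100:290]; cv2.imwrite("pics/sc.png",cv2.resize(a,None,fx=4.2,fy=4.2,interpolation=cv2.INTER_CUBIC))
a=cv2.imread("pics/top0.png")[125:262,90:290]; cv2.imwrite("pics/tc.png",cv2.resize(a,None,fx=4,fy=4,interpolation=cv2.INTER_CUBIC))
for t in ["brush","rest","dispenser","dish_floor","grounds_container"]:
  for n in("scene","top"):
    print(t,n,[(np.round(d["rect"]).tolist(),round(d["p"],2)) for d in boxes_of(n,t)])
print(onz("top",(263,203),.073),onz("top",(207,188),.095),onz("top",(153,187),.06),onz("top",(204,178),.096))
print(tri((245,195),(262,203)),tri((208,170),(207,188)),tri((213,168),(204,178)))
E
```

```text
brush scene [([361.0, 253.0, 32.0, 37.0], 0.85)]
brush top [([371.0, 201.0, 20.0, 26.0], 0.43)]
rest scene [([112.0, 179.0, 38.0, 22.0], 0.7), ([153.0, 167.0, 35.0, 20.0], 0.56)]
rest top [([143.0, 172.0, 22.0, 37.0], 0.98), ([138.0, 219.0, 25.0, 38.0], 0.87), ([197.0, 181.0, 15.0, 12.0], 0.65), ([257.0, 187.0, 8.0, 34.0], 0.61)]
dispenser scene [([198.0, 149.0, 26.0, 50.0], 0.92)]
dispenser top [([195.0, 172.0, 27.0, 26.0], 0.79)]
dish_floor scene []
dish_floor top [([198.0, 180.0, 15.0, 12.0], 0.69)]
grounds_container scene [([229.0, 191.0, 34.0, 29.0], 0.78)]
grounds_container top [([250.0, 191.0, 27.0, 18.0], 0.58)]
[ 0.48801597 -0.23463204  0.073     ] [ 0.54907918 -0.00825258  0.095     ] [0.55804054 0.21975175 0.06      ] [0.58978238 0.00398627 0.096     ]
(array([ 0.49035278, -0.23329506,  0.07432233]), np.float64(0.0072946508450049755)) (array([ 0.54644486, -0.00731394,  0.10222521]), np.float64(0.005483355637592506)) (array([0.58804593, 0.00590761, 0.09545123]), np.float64(0.005153677915202501))
```

View pics/sc.png

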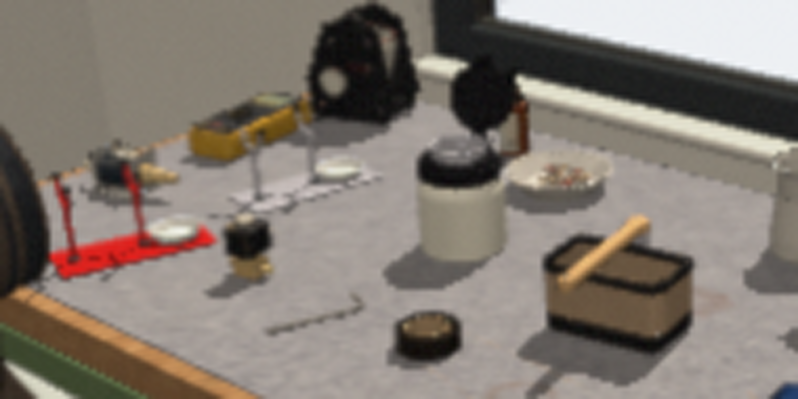

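View pics/tc.png

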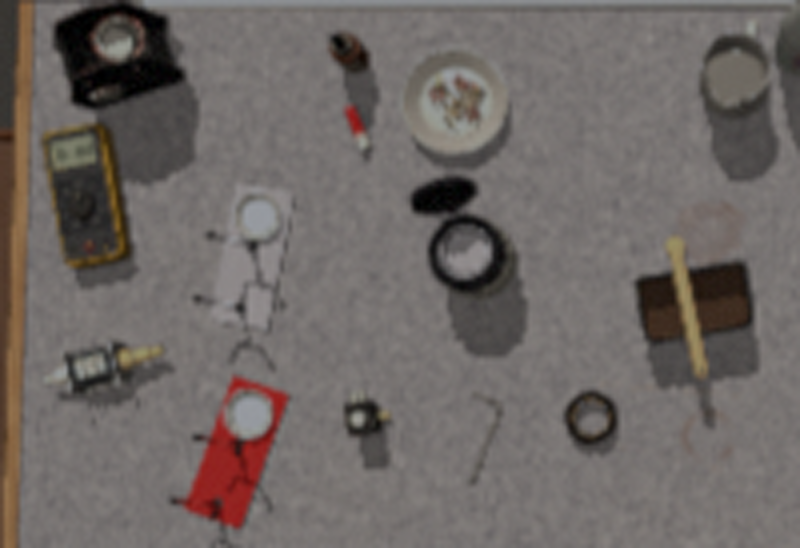

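Top crop: the beech brush runs from (677,240) to (702,375), the wire rest with its drip dish is up at (258,215), the dispenser lid is open at (445,195), and the red rest stays out of it. The tuft end isn't clear yet, so I'll test both hypotheses on an enlarged crop.

```bash
python3 - <<'E'
from h import *
t=cv2.imread("pics/top0.png"); s=cv2.imread("pics/scene0.png")
A=onz("top",(90+677/4,125+238/4),.075);B=onz("top",(90+701/4,125+376/4),.075)
print(A,B,np.linalg.norm(A-B))
d=(A-B)/np.linalg.norm(A-B)
for nm,E,sg in(("far",A,-1),("near",B,1)):
    c=E+sg*d*.01
    print(nm,[np.round(proj(n,[c-[0,0,.02],c-[0,0,.044]]),1).tolist() for n in("scene","top")])
print(np.round(proj("scene",[A,B]),1).tolist())
a=cv2.resize(s[178:228,222:272],None,fx=8,fy=8,interpolation=cv2.INTER_CUBIC);b=cv2.resize(t[178:238,240:290],None,fx=8,fy=8,interpolation=cv2.INTER_CUBIC)
a=cv2.copyMakeBorder(a,0,80,0,0,cv2.BORDER_CONSTANT)
cv2.imwrite("pics/br.png",np.hstack([a,b]).clip(0,255))
# white rest mask & endpoints of things
for n in("scene","top"):
  for th in("rest","dispenser"):
    for q in cut_out(n,th)[:3]:
        ys,xs=np.nonzero(q["pixels"]); print(n,th,q["p"],q["rect"],xs.mean(),ys.mean(),cv2.minAreaRect(np.stack([xs,ys],1).astype(np.float32)))
E
```

```text
[ 0.5640668  -0.21975746  0.075     ] [ 0.42256701 -0.24332109  0.075     ] 0.14344836919102452
far [[[252.5, 193.2], [252.6, 199.1]], [[259.7, 187.4], [259.7, 187.9]]]
near [[[235.3, 206.5], [235.5, 212.7]], [[264.8, 216.7], [264.7, 216.8]]]
[[253.7, 187.3], [233.6, 202.3]]
scene rest 0.78 [152.1, 164.5, 36.6, 21.0] 169.77981651376146 178.73853211009174 ((170.9209747314453, 179.37936401367188), (30.51155662536621, 15.86764144897461), 11.768289566040039)
scene rest 0.65 [111.0, 176.3, 40.8, 24.6] 129.5562310030395 191.46808510638297 ((130.6685028076172, 187.70166015625), (23.33612060546875, 38.26283264160156), 86.98721313476562)
scene dispenser 0.95 [197.3, 147.5, 26.7, 51.6] 210.67994858611826 175.3624678663239 ((209.8330078125, 172.0100860595703), (21.596145629882812, 48.311153411865234), 1.7357045412063599)
top rest 0.87 [141.6, 172.9, 22.3, 33.2] 152.51532567049807 188.21264367816093 ((152.21826171875, 187.9650421142578), (15.90095043182373, 35.05007553100586), 10.885526657104492)
top rest 0.86 [137.5, 218.0, 20.5, 38.8] 148.9889502762431 237.1694290976059 ((147.6583709716797, 236.5565643310547), (18.027629852294922, 36.39159393310547), 19.653823852539062)
top dispenser 0.59 [191.9, 169.3, 28.0, 31.9] 205.8 183.87884615384615 ((205.30003356933594, 183.60000610351562), (32.64659118652344, 20.57182502746582), 63.43495178222656)
```

View pics/br.png

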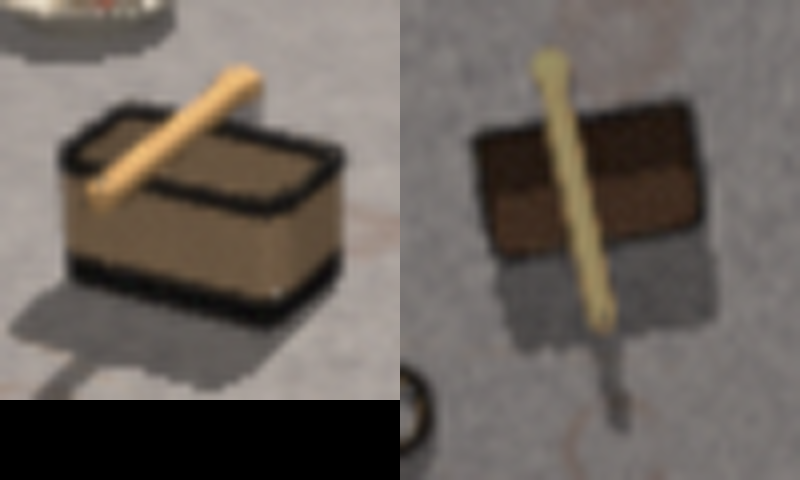

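The right-hand enlargement shows no tuft at the near end (600,320). The left one shows steel under the far end (250,105), so the tuft is at the far (+x) end and the brush yaw is about 9.5°. Next I'll work out the moves.

```bash
cat >> h.py <<'E'
def chain(*W):
    "W: (xyz, yaw) tool-down waypoints, from the present pose; prints shift/turn for each"
    p,r=tool()
    for P,yaw in W:
        g=R.from_euler('xyz',[180,0,yaw],degrees=True); P=np.array(P,float)
        s=r.inv().apply(P-p); v=(r.inv()*g).as_rotvec()
        print(np.round(s/.3,4),np.round(v/np.pi,4),"rows>=%.1f"%max(np.linalg.norm(s)/.0417,np.degrees(np.linalg.norm(v))/7.16))
        p,r=P,g
E
python3 - <<'E'
from h import *
chain(((.44,.40,.24),-10),((.46,.13,.24),5),((.48,-.12,.2),9.5),((.4995,-.2305,.15),9.5),((.4995,-.2305,.054),9.5))
E
```

```text
[ 0.9173  0.4929 -0.0448] [ 0.     -0.     -0.0564] rows>=7.5
[0.2219 0.8748 0.    ] [-0.      0.     -0.0833] rows>=6.5
[-0.0062  0.836   0.1333] [ 0.     0.    -0.025] rows>=6.1
[0.0033 0.374  0.1667] [0. 0. 0.] rows>=2.9
[ 0.   -0.    0.32] [0. 0. 0.] rows>=2.3
```

```bash
R='x'; python3 -m inch '0.917 0.493 -0.045 0 0 -0.056;0.917 0.493 -0.045 0 0 -0.056;0.917 0.493 -0.045 0 0 -0.056;0.917 0.493 -0.045 0 0 -0.056;0.917 0.493 -0.045 0 0 -0.056;0.917 0.493 -0.045 0 0 -0.056;0.917 0.493 -0.045 0 0 -0.056;0.917 0.493 -0.045 0 0 -0.056;0.917 0.493 -0.045 0 0 -0.056;0.917 0.493 -0.045 0 0 -0.056' 0.18
python3 -m inch '0.222 0.875 0 0 0 -0.083;0.222 0.875 0 0 0 -0.083;0.222 0.875 0 0 0 -0.083;0.222 0.875 0 0 0 -0.083;0.222 0.875 0 0 0 -0.083;0.222 0.875 0 0 0 -0.083;0.222 0.875 0 0 0 -0.083;0.222 0.875 0 0 0 -0.083;0.222 0.875 0 0 0 -0.083;0.222 0.875 0 0 0 -0.083'
python3 -m inch '0 0.836 0.133 0 0 -0.025;0 0.836 0.133 0 0 -0.025;0 0.836 0.133 0 0 -0.025;0 0.836 0.133 0 0 -0.025;0 0.836 0.133 0 0 -0.025;0 0.836 0.133 0 0 -0.025;0 0.836 0.133 0 0 -0.025;0 0.836 0.133 0 0 -0.025;0 0.836 0.133 0 0 -0.025;0 0.836 0.133 0 0 -0.025'
python3 - <<'E'
from h import *
chain(((.4995,-.2305,.15),9.5),((.4995,-.2305,.054),9.5))
E
```

```text
clock: 2.83
tool_pos: [0.4408, 0.3989, 0.2403]
orientation: [-180.0, -0.0, -10.2]
force: [-0.6, 0.3, -0.5]
opening: 0.0361
gripper_force: 0.0
clock: 3.67
tool_pos: [0.4596, 0.1308, 0.2402]
orientation: [-180.0, -0.0, 4.9]
force: [0.4, -0.2, -0.7]
opening: 0.0359
gripper_force: 0.0
clock: 4.5
tool_pos: [0.4813, -0.1186, 0.2003]
orientation: [-180.0, -0.0, 9.5]
force: [-0.1, 1.2, -0.3]
opening: 0.0361
gripper_force: 0.0
[-0.0016  0.378   0.1675] [-0.     -0.0001 -0.0002] rows>=3.0
[ 0.   -0.    0.32] [0. 0. 0.] rows>=2.3
```

```bash
python3 -m inch '-0.002 0.378 0.167 0 0 0;-0.002 0.378 0.167 0 0 0;-0.002 0.378 0.167 0 0 0;-0.002 0.378 0.167 0 0 0;-0.002 0.378 0.167 0 0 0;-0.002 0.378 0.167 0 0 0'
python3 -m inch '0 0 0.08 0 0 0;0 0 0.16 0 0 0;0 0 0.24 0 0 0;0 0 0.32 0 0 0;0 0 0.32 0 0 0;0 0 0.32 0 0 0'
python3 - <<'E'
from h import *
n="scene"; t=snapshot(n)
a=cv2.resize(t[158:228,202:302,::-1],None,fx=8,fy=8,interpolation=cv2.INTER_CUBIC)
cv2.imwrite("pics/pre.png",a)
E
```

```text
clock: 5.0
tool_pos: [0.4992, -0.2308, 0.1502]
orientation: [180.0, -0.0, 9.4]
force: [-0.2, 0.7, 0.7]
opening: 0.0361
gripper_force: 0.0
clock: 5.5
tool_pos: [0.4988, -0.2305, 0.0545]
orientation: [-180.0, 0.1, 9.5]
force: [-0.1, 0.1, 0.4]
opening: 0.0357
gripper_force: 0.0
```

View pics/pre.png

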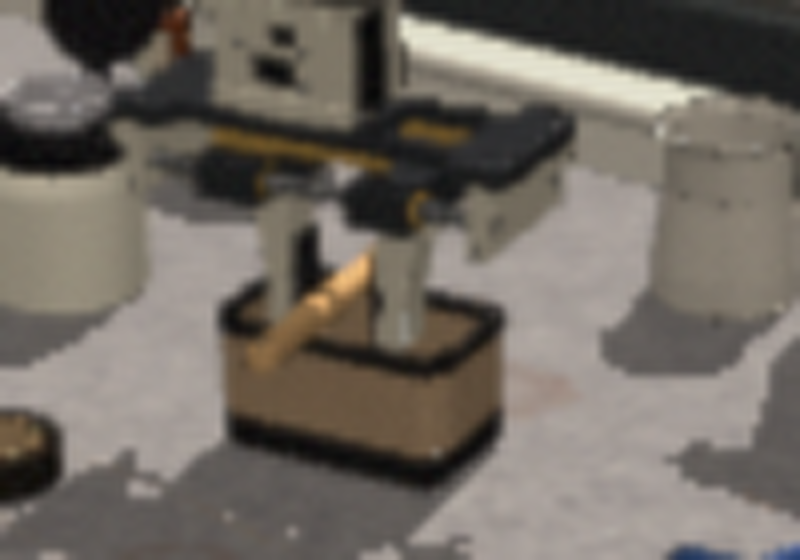

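The fingers straddle the handle inside the container at about (290,300) and (400,300) in the crop, touching nothing. I'll close and lift.

```bash
python3 -m inch '0 0 0 0 0 0;0 0 0 0 0 0;0 0 0 0 0 0;0 0 0 0 0 0;0 0 0 0 0 0;0 0 0 0 0 0;0 0 0 0 0 0;0 0 0 0 0 0' 1
python3 -m inch '0 0 -0.06 0 0 0;0 0 -0.15 0 0 0;0 0 -0.28 0 0 0;0 0 -0.4 0 0 0;0 0 -0.52 0 0 0;0 0 -0.52 0 0 0;0 0 -0.52 0 0 0'
python3 - <<'E'
from h import *
for n in("scene","top"):
    im=snapshot(n); cv2.imwrite(f"pics/{n}1.png",im[...,::-1])
    for t in "brush brush_tip dispenser dish_floor lid_hinge lid_tab".split():
        print(n,t,[(np.round(d["uv"],1).tolist(),round(d["p"],2)) for d in landmark_of(n,t)])
p,r=tool(); g=p+[0,0,.019]; f=r.as_matrix()[:,0]
print(np.round(proj("scene",[g-f*.005+f*.062-[0,0,.044],g-f*.08,g+f*.067]),1).tolist())
a=cv2.resize(cv2.imread("pics/scene1.png")[130:210,170:300],None,fx=6,fy=6,interpolation=cv2.INTER_CUBIC)
cv2.imwrite("pics/lift.png",a)
E
```

```text
clock: 6.22
tool_pos: [0.4992, -0.2321, 0.055]
orientation: [180.0, -0.1, 9.4]
force: [-1.7, 3.0, 6.6]
opening: 0.0138
gripper_force: 30.0
clock: 6.8
tool_pos: [0.4998, -0.2323, 0.2126]
orientation: [179.9, -0.3, 9.3]
force: [-0.9, 0.4, -2.0]
opening: 0.0136
gripper_force: 29.9
scene brush [([376.1, 265.9], 0.73), ([247.3, 150.2], 0.65)]
scene brush_tip [([379.7, 256.4], 0.76), ([174.2, 208.9], 0.73), ([167.6, 177.7], 0.59), ([254.4, 161.0], 0.5)]
scene dispenser [([210.8, 193.1], 0.58)]
scene dish_floor []
scene lid_hinge [([213.7, 166.3], 0.58)]
scene lid_tab [([214.0, 146.8], 0.65)]
top brush [([381.1, 218.5], 0.46), ([265.3, 199.9], 0.41)]
top brush_tip [([379.8, 198.5], 0.69)]
top dispenser []
top dish_floor []
top lid_hinge []
top lid_tab []
[[252.4, 159.9], [231.7, 159.3], [253.6, 147.3]]
```

View pics/lift.png

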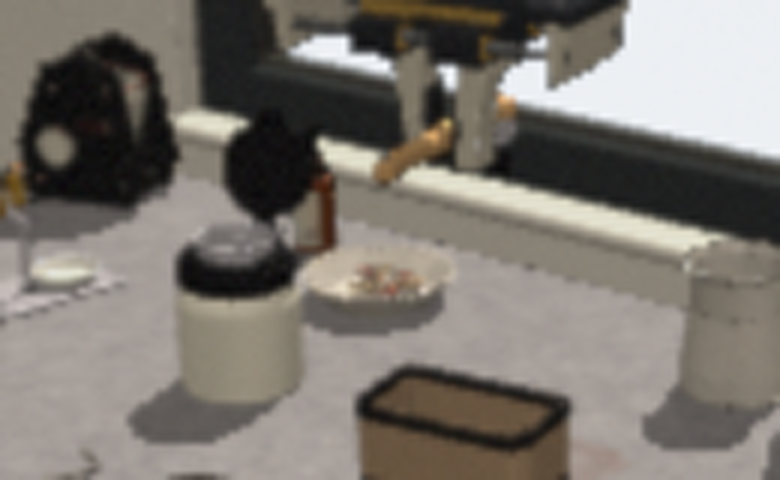

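The brush is held level: near end at crop (383,172), tip at (503,162), both matching the predicted pixels. Now to the dish.

```bash
python3 - <<'E'
from h import *
print(onz("top",(206.75,188.5),.096))
chain(((.4905,-.0175,.165),10),((.4905,-.0175,.124),10))
E
```

```text
[ 0.5469581  -0.00739263  0.096     ]
[ 0.0895 -0.7098  0.1499] [-0.      0.     -0.0035] rows>=5.3
[ 0.     -0.      0.1367] [0. 0. 0.] rows>=1.0
```

```bash
python3 -m inch '0.05 -0.35 0.05 0 0 -0.003;0.09 -0.71 0.1 0 0 -0.003;0.09 -0.71 0.15 0 0 -0.003;0.09 -0.71 0.15 0 0 -0.003;0.09 -0.71 0.15 0 0 -0.003;0.09 -0.71 0.15 0 0 -0.003;0.09 -0.71 0.15 0 0 -0.003;0.09 -0.71 0.15 0 0 -0.003;0.09 -0.71 0.15 0 0 -0.003;0.09 -0.71 0.15 0 0 -0.003'
python3 - <<'E'
from h import *
for n in("scene","top"):
    im=snapshot(n); cv2.imwrite(f"pics/{n}2.png",im[...,::-1])
    for t in "brush_tip dispenser dish_floor lid_hinge lid_tab".split():
        print(n,t,[(np.round(d["uv"],1).tolist(),round(d["p"],2)) for d in landmark_of(n,t)])
a=cv2.resize(cv2.imread("pics/scene2.png")[130:210,165:265],None,fx=8,fy=7.5,interpolation=cv2.INTER_CUBIC)
cv2.imwrite("pics/dip.png",a)
p,r=tool(); f=r.as_matrix()[:,0]; T=p+f*.058-[0,0,.025]; print(p,T,proj("scene",[T,[.547,-.0074,.095]]))
E
```

```text
clock: 8.33
tool_pos: [0.4909, -0.0183, 0.1654]
orientation: [180.0, -0.0, 9.8]
force: [0.0, -0.2, -0.5]
opening: 0.0136
gripper_force: 29.9
scene brush_tip [([207.2, 162.3], 0.69), ([375.4, 255.1], 0.53)]
scene dispenser [([210.9, 192.5], 0.75)]
scene dish_floor [([206.7, 168.7], 0.6)]
scene lid_hinge [([210.7, 168.6], 0.63)]
scene lid_tab [([159.2, 197.7], 0.72), ([247.0, 213.3], 0.52), ([216.6, 147.0], 0.48), ([215.9, 168.7], 0.2)]
top brush_tip [([378.0, 199.1], 0.43), ([207.2, 176.9], 0.39)]
top dispenser [([206.4, 192.8], 0.58)]
top dish_floor [([206.9, 186.5], 0.43)]
top lid_hinge [([203.5, 176.9], 0.77)]
top lid_tab [([196.4, 170.1], 0.56)]
[ 0.49065325 -0.01746695  0.16507076] [ 0.54778882 -0.00749063  0.1400711 ] [[208.36163022 160.8741694 ]
 [208.92157599 171.64451294]]
```

View pics/dip.png

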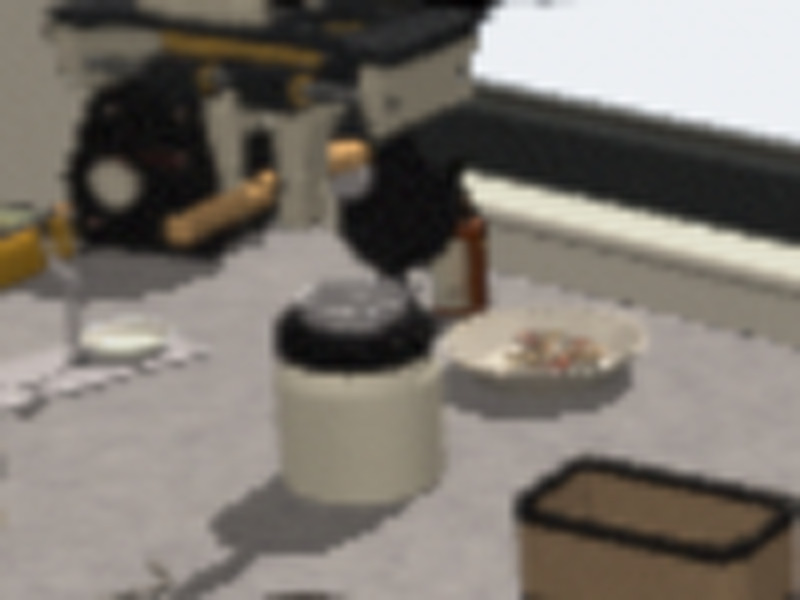

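The ferrule at crop (350,180) sits directly above the dish centre at (357,303), and the tip prediction matches to about 1 px. I'll descend and press.

```bash
python3 -m inch '0 0 0.05 0 0 0;0 0 0.1 0 0 0;0 0 0.137 0 0 0;0 0 0.137 0 0 0;0 0 0.137 0 0 0;0 0 0.137 0 0 0'
python3 -m inch '0 0 0.013 0 0 0;0 0 0.023 0 0 0;0 0 0.023 0 0 0;0 0 0.023 0 0 0'
python3 -m inch '0 0 0.007 0 0 0;0 0 0.013 0 0 0;0 0 0.013 0 0 0;0 0 0.013 0 0 0'
python3 -m inch '0 0 0.005 0 0 0;0 0 0.01 0 0 0;0 0 0.01 0 0 0;0 0 0.01 0 0 0'
```

```text
clock: 9.43
tool_pos: [0.4911, -0.0173, 0.1246]
orientation: [180.0, -0.0, 9.9]
force: [0.1, -0.4, -0.5]
opening: 0.0132
gripper_force: 29.9
clock: 9.77
tool_pos: [0.491, -0.0173, 0.1173]
orientation: [-180.0, -0.0, 9.9]
force: [0.6, 0.4, 0.7]
opening: 0.0138
gripper_force: 29.9
clock: 10.1
tool_pos: [0.4909, -0.0174, 0.1132]
orientation: [180.0, -0.0, 9.9]
force: [0.9, -0.7, 1.8]
opening: 0.0137
gripper_force: 29.9
clock: 10.43
tool_pos: [0.4899, -0.0177, 0.1102]
orientation: [180.0, 0.1, 9.9]
force: [-3.7, -0.1, 6.0]
opening: 0.0133
gripper_force: 30.0
```

```bash
python3 -m inch '0 0 0.004 0 0 0;0 0 0.004 0 0 0;0 0 0.004 0 0 0;0 0 0.004 0 0 0'
python3 - <<'E'
from h import *
l=landmark_of; snapshot("scene"); snapshot("top")
for n in("scene","top"):
    for t in("brush_tip","dispenser","dish_floor"): print(n,t,[(np.round(d["uv"],1).tolist(),round(d["p"],2)) for d in l(n,t)])
print(get_obs()["force"],get_obs()["moment"])
E
python3 -m inch '0 0 -0.03 0 0 0;0 0 -0.06 0 0 0;0 0 -0.12 0 0 0;0 0 -0.18 0 0 0;0 0 -0.25 0 0 0;0 0 -0.25 0 0 0;0 0 -0.25 0 0 0'
python3 - <<'E'
from h import *
for n in("scene","top"):
    im=snapshot(n); cv2.imwrite(f"pics/{n}3.png",im[...,::-1])
    for t in "brush brush_tip dispenser dish_floor lid_hinge rest".split():
        print(n,t,[(np.round(d["uv"],1).tolist(),round(d["p"],2)) for d in landmark_of(n,t)])
s=cv2.imread("pics/scene3.png")[130:210,170:240];t=cv2.imread("pics/top3.png")[155:220,125:215]
a=cv2.resize(s,(420,480),interpolation=cv2.INTER_CUBIC);b=cv2.resize(t,(380,274),interpolation=cv2.INTER_CUBIC)
b=cv2.copyMakeBorder(b,0,480-274,0,0,cv2.BORDER_CONSTANT); cv2.imwrite("pics/after.png",np.hstack([a,b]))
p,r=tool(); f=r.as_matrix()[:,0]; print(p,proj("scene",[p+f*.058-[0,0,.025],p-f*.079+[0,0,.019]]))
E
```

```text
clock: 10.77
tool_pos: [0.4897, -0.0178, 0.1091]
orientation: [180.0, 0.1, 9.9]
force: [-4.5, 0.5, 6.8]
opening: 0.0137
gripper_force: 30.0
scene brush_tip [([376.4, 257.5], 0.67), ([210.1, 172.8], 0.58)]
scene dispenser [([209.7, 172.5], 0.63)]
scene dish_floor [([207.4, 173.4], 0.49)]
top brush_tip [([375.7, 201.5], 0.59)]
top dispenser [([210.1, 189.8], 0.59)]
top dish_floor [([207.7, 186.3], 0.54)]
[-4.91272016 -0.16924487  6.7652059 ] [-0.00190362  1.27545426 -0.03287276]
clock: 11.75
tool_pos: [0.4914, -0.0171, 0.1856]
orientation: [-180.0, -0.2, 9.9]
force: [0.1, -0.0, 0.1]
opening: 0.0135
gripper_force: 30.0
scene brush [([376.1, 269.1], 0.89), ([199.1, 146.8], 0.49)]
scene brush_tip [([375.7, 256.6], 0.59), ([211.4, 155.4], 0.56)]
scene dispenser [([209.7, 192.9], 0.73)]
scene dish_floor [([205.0, 169.4], 0.67), ([199.4, 148.4], 0.66)]
scene lid_hinge [([212.5, 165.0], 0.75)]
scene rest [([125.9, 195.6], 0.8), ([166.9, 179.4], 0.76), ([210.2, 166.3], 0.34)]
top brush [([207.2, 205.2], 0.63), ([380.0, 217.9], 0.53)]
top brush_tip [([376.3, 199.2], 0.72)]
top dispenser [([208.5, 187.7], 0.52)]
top dish_floor [([204.6, 188.5], 0.54), ([200.4, 171.1], 0.47)]
top lid_hinge [([202.4, 177.7], 0.71)]
top rest [([147.3, 245.1], 0.79), ([152.8, 196.1], 0.73)]
[ 0.49063836 -0.01744419  0.18389736] [[208.05168397 156.31674165]
 [185.25903736 155.47132748]]
```

View pics/after.png

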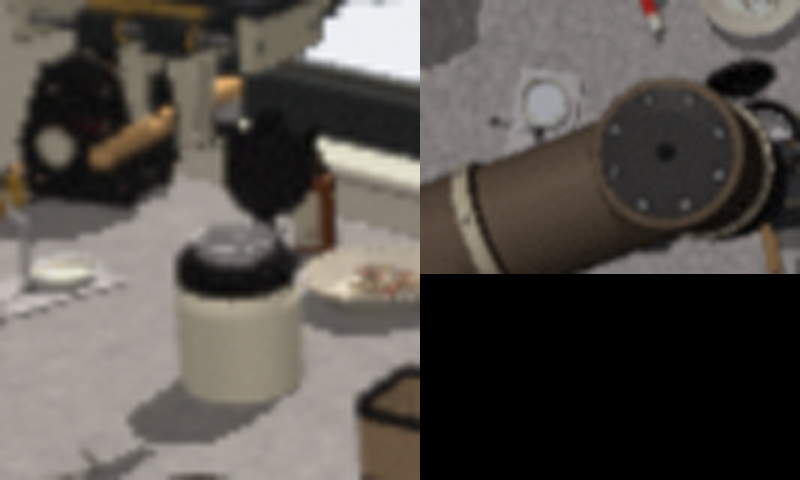

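The dish is back up (235,235) with the brush level in the gripper. 6.8 N at the bottom, against 2.4 N for the spring, means the dish was fully pressed. Now I'll fit the rest pose from the first unobstructed pictures.

```bash
python3 - <<'E'
from h import *
C=lambda x,y:(90+x/4-.4,125+y/4-.4)
for nm,c in dict(TL=(237,187),TR=(293,197),BR=(270,330),BL=(215,315)).items(): print(nm,np.round(onz("top",C(*c),.003),4))
print("drip",np.round(onz("top",C(260,217),.008),4))
for nm,c in dict(f1L=(210,236),f2L=(199,299)).items(): print(nm,np.round(onz("top",C(*c),.087),4))
# dots in scene crop: fork tips tri
S=lambda x,y:(100+x/4.2-.4,135+y/4.2-.4)
print("drip scene",np.round(onz("scene",S(339,169),.008),4))
t=cv2.imread("pics/top0.png").astype(int)
v=t.min(2)[168:214,138:168]
print("\n".join(" ".join("%3d"%q for q in r) for r in v))
E
```

```text
TL [0.6315 0.2547 0.003 ]
TR [0.6203 0.1945 0.003 ]
BR [0.4775 0.2167 0.003 ]
BL [0.4939 0.2756 0.003 ]
drip [0.5982 0.2281 0.008 ]
f1L [0.5695 0.2567 0.087 ]
f2L [0.5054 0.2665 0.087 ]
drip scene [0.6021 0.2372 0.008 ]
105 111 113 116 116 115 115 112 113 114 107 110 114 114 113 108 106 109 110 109 104 106 112 117 118 115 114 113 114 117
108 112 117 117 118 119 117 115 116 114 110 113 115 112 114 108 109 114 115 110 109 108 109 117 119 119 115 114 114 115
111 113 113 113 117 119 116 118 114 112 114 121 118 112 106 104 112 113 115 113 109 109 111 115 115 117 115 114 115 118
113 114 109 112 117 120 117 117 112 110 118 134 130 125 124 122 128 124 121 113 111 116 114 113 111 112 115 112 114 117
116 113 109 112 120 122 119 114 116 114 120 138 137 136 139 142 142 138 133 127 126 129 127 122 118 114 116 114 110 114
112 110 111 112 117 120 120 113 115 116 120 137 135 125 118 123 127 125 127 132 135 138 137 131 126 115 114 114 111 114
106 109 116 116 116 115 116 112 114 117 127 136 122 101  91  99 112 114 115 122 129 137 136 135 126 105 112 114 110 113
109 113 120 122 115 115 115 115 117 121 
[... 3939 characters left out ...]
 114 115 115 115 115 113 115 114 107 106 118 116 111 101 101 112 112 113 114 117 115 113 117 116 113
116 117 115 110 110 109 114 113 113 113 115 115 116 102  93 117 119 113 114 115 112 114 114 115 119 113 110 114 117 116
116 119 115 110 108 113 115 112 116 114 112  99  91  77  86 112 116 113 116 115 113 112 113 113 116 111 107 112 114 114
114 120 116 110 111 116 115 112 114 112 106  80  75  74  83  97  94 103 116 116 114 112 115 113 116 115 109 110 109 111
111 117 116 111 112 115 117 113 113 106  91  85  99  99  99  97  92  85 105 120 115 113 117 117 119 117 111 110 109 110
112 116 117 111 109 113 113 113 113 102  77  93 117 118 114 111 106  91  94 117 114 118 121 118 119 113 112 116 114 112
```

```bash
python3 - <<'E'
from h import *
P=[onz("top",c,.085) for c in((142.3,183.3),(152.8,185.8),(139.2,199.3),(149.5,201.4))]
print(np.round(P,4)); a=(P[0]+P[1])/2;b=(P[2]+P[3])/2
o=(a+b)/2;d=a-b; n=(P[0]+P[2]-P[1]-P[3])/2
yaw=np.degrees(np.arctan2(d[1],d[0])); print(o,np.linalg.norm(d),yaw,np.degrees(np.arctan2(-n[0],n[1])),np.linalg.norm(n))
y=np.radians(yaw+0); u=np.array([np.cos(y),np.sin(y),0]); v=np.array([-u[1],u[0],0]); o[2]=0
print("drip pred",o+.066*u, proj("top",[o+.066*u+[0,0,.008]]))
fk=[o+s*.033*u+q*.021*v+[0,0,.087] for s in(1,-1) for q in(1,-1)]
s=cv2.imread("pics/scene0.png").astype(int).min(2)
print("scene tips",np.round(proj("scene",fk),1).tolist(), np.round(proj("scene",[o+.066*u+[0,0,.008]]),1))
E
```

```text
[[0.571  0.2565 0.085 ]
 [0.5605 0.2137 0.085 ]
 [0.5057 0.2678 0.085 ]
 [0.4969 0.2259 0.085 ]]
[0.53352577 0.24096098 0.085     ] 0.06543697042023146 -10.326168225376362 -12.841643831182122 0.043469116998550834
drip pred [0.59845679 0.22913038 0.        ] [[154.35824415 178.80136167]]
scene tips [[170.4, 159.6], [175.2, 161.8], [157.0, 163.0], [161.7, 165.4]] [[180.9 175.5]]
```

Fork tips at top (142,183), (153,186), (139,199) and (150,201) give the rest origin (0.5335,0.241) at yaw about -11°. The predicted drip dish position matches the picture. Moving over it.

```bash
python3 - <<'E'
from h import *
chain(((.5375,.240,.15),-11),((.5375,.240,.049),-11))
E
```

```text
[ 0.3015 -0.8185  0.1129] [0.     0.     0.1161] rows>=6.3
[ 0.     -0.      0.3367] [0. 0. 0.] rows>=2.4
```

```bash
python3 -m inch '0.1 -0.4 0 0 0 0.06;0.3 -0.818 0 0 0 0.116;0.3 -0.818 0 0 0 0.116;0.3 -0.818 0 0 0 0.116;0.3 -0.818 0.113 0 0 0.116;0.3 -0.818 0.113 0 0 0.116;0.3 -0.818 0.113 0 0 0.116;0.3 -0.818 0.113 0 0 0.116;0.3 -0.818 0.113 0 0 0.116;0.3 -0.818 0.113 0 0 0.116'
python3 - <<'E'
from h import *
for n in("scene","top"):
    im=snapshot(n); cv2.imwrite(f"pics/{n}4.png",im[...,::-1])
    for t in "brush brush_tip rest".split():
        print(n,t,[(np.round(d["uv"],1).tolist(),round(d["p"],2)) for d in landmark_of(n,t)])
p,r=tool(); f=r.as_matrix()[:,0]; print(p,proj("scene",[p+f*.058-[0,0,.025],p+f*.068+[0,0,.019],p-f*.079+[0,0,.019]]))
chain(((.5375,.240,.049),-11))
E
```

```text
clock: 13.28
tool_pos: [0.5369, 0.2396, 0.1498]
orientation: [180.0, 0.0, -10.9]
force: [0.1, 0.6, -0.8]
opening: 0.0138
gripper_force: 30.0
scene brush [([375.1, 270.8], 0.77), ([167.9, 140.9], 0.43)]
scene brush_tip [([376.8, 258.3], 0.75), ([179.9, 149.2], 0.63)]
scene rest [([167.5, 178.4], 0.57), ([126.5, 195.6], 0.57)]
top brush [([210.1, 191.2], 0.72), ([380.8, 218.9], 0.65), ([203.0, 177.9], 0.59), ([142.4, 191.3], 0.49)]
top brush_tip [([378.6, 199.3], 0.61)]
top rest [([150.0, 242.7], 0.91), ([152.4, 196.2], 0.52)]
[0.53722712 0.2393361  0.15051468] [[177.79452174 151.05985573]
 [178.82244984 140.99020196]
 [147.81187519 147.80391808]]
[ 3.000e-04 -2.100e-03  3.384e-01] [-0.0002 -0.0001 -0.0001] rows>=2.4
```

```bash
python3 -m inch '0 0 0.1 0 0 0;0 0 0.18 0 0 0;0 0 0.235 0 0 0;0 0 0.235 0 0 0;0 0 0.235 0 0 0'
python3 -m inch '0 0 0.025 0 0 0;0 0 0.05 0 0 0;0 0 0.067 0 0 0;0 0 0.067 0 0 0;0 0 0.067 0 0 0'
python3 -m inch '0 0 0.015 0 0 0;0 0 0.027 0 0 0;0 0 0.027 0 0 0;0 0 0.027 0 0 0'
```

```text
clock: 14.1
tool_pos: [0.5369, 0.2393, 0.0793]
orientation: [179.9, 0.0, -11.0]
force: [0.5, -0.2, -0.8]
opening: 0.0138
gripper_force: 30.0
clock: 14.52
tool_pos: [0.537, 0.2397, 0.0594]
orientation: [180.0, 0.0, -11.0]
force: [0.8, -0.8, -0.0]
opening: 0.0135
gripper_force: 30.0
clock: 14.85
tool_pos: [0.5373, 0.24, 0.0515]
orientation: [-180.0, -0.0, -11.0]
force: [-0.2, -0.3, 0.7]
opening: 0.014
gripper_force: 30.0
```

```bash
python3 -m inch '0 0 0.005 0 0 0;0 0 0.008 0 0 0;0 0 0.008 0 0 0;0 0 0.008 0 0 0'
python3 - <<'E'
from h import *
snapshot("scene"); print(np.mean([get_obs()["force"]],0))
E
```

```text
clock: 15.18
tool_pos: [0.5377, 0.24, 0.0497]
orientation: [-180.0, -0.1, -11.0]
force: [-0.1, -0.4, 6.2]
opening: 0.0135
gripper_force: 30.0
[ 0.39996998 -1.44348949  5.05538353]
```

```bash
python3 -m inch '0 0 0 0 0 0;0 0 0 0 0 0;0 0 0 0 0 0;0 0 0 0 0 0;0 0 0 0 0 0;0 0 0 0 0 0' 0.2
python3 -m inch '0 0 -0.05 0 0 0;0 0 -0.15 0 0 0;0 0 -0.28 0 0 0;0 0 -0.4 0 0 0;0 0 -0.53 0 0 0;0 0 -0.6 0 0 0;0 0 -0.6 0 0 0;0 0 -0.6 0 0 0'
python3 - <<'E'
from h import *
for n in("scene","top"):
    im=snapshot(n); cv2.imwrite(f"pics/{n}5.png",im[...,::-1])
    for t in "brush brush_tip rest lid_hinge lid_tab dish_floor".split():
        print(n,t,[(np.round(d["uv"],1).tolist(),round(d["p"],2)) for d in landmark_of(n,t)])
o=np.array([.5335,.241,.068]);y=np.radians(-11);f=np.array([np.cos(y),np.sin(y),0])
print(np.round(proj("scene",[o,o+f*.072,o-f*.075,o+f*.062-[0,0,.044]]),1).tolist())
# beech pixels in scene near the rest
h=cv2.cvtColor(cv2.imread("pics/scene5.png"),cv2.COLOR_BGR2HSV)[150:190,140:190]
m=(h[...,0]>8)&(h[...,0]<22)&(h[...,1]>90)&(h[...,2]>100); ys,xs=np.nonzero(m); print(m.sum())
for Y in range(40): 
    if m[Y].any(): print(150+Y,''.join('#' if q else '.' for q in m[Y]))
E
```

```text
clock: 15.73
tool_pos: [0.537, 0.2397, 0.0488]
orientation: [180.0, 0.0, -11.0]
force: [0.3, 0.6, -0.0]
opening: 0.0347
gripper_force: 0.0
clock: 16.4
tool_pos: [0.5375, 0.2402, 0.2306]
orientation: [-179.8, -0.1, -11.0]
force: [0.2, -0.4, -1.6]
opening: 0.035
gripper_force: 0.0
scene brush [([374.9, 271.1], 0.76), ([167.4, 163.6], 0.42)]
scene brush_tip [([375.0, 254.7], 0.81), ([182.4, 171.4], 0.6)]
scene rest [([167.2, 180.4], 0.81), ([125.9, 192.5], 0.72)]
scene lid_hinge [([212.4, 167.7], 0.96)]
scene lid_tab [([211.1, 144.1], 0.68)]
scene dish_floor [([207.2, 172.7], 0.6)]
top brush [([149.4, 193.8], 0.5), ([381.0, 220.4], 0.5)]
top brush_tip [([377.4, 197.8], 0.57)]
top rest [([147.3, 242.6], 0.79), ([152.4, 195.3], 0.66)]
top lid_hinge [([202.6, 173.8], 0.6)]
top lid_tab [([198.4, 169.8], 0.69), ([153.3, 198.0], 0.45), ([237.1, 230.8], 0.22)]
top dish_floor [([204.0, 189.4], 0.47)]
[[166.6, 166.5], [180.9, 162.8], [150.8, 170.6], [179.9, 172.4]]
203
157 ................................##................
158 ................................#.................
159 ..............
[... 161 characters left out ...]
..............##########...#####........
163 .....................##############.######........
164 ...................################.#####.........
165 ......#..........##################.##............
166 .....#######...#######.##########.................
167 ....##########################....................
168 .....#################.##.........................
169 .....################.............................
170 .....##############...............................
171 ......#########...................................
172 ...........####...................................
176 #.................................................
177 ##................................................
```

```bash
python3 - <<'E'
from h import *
p,e=tri((214.3,145.5),(198.7,170.6)); print(p,e)
h,_=tri((212.6,167.5),(203.5,177.5)); print(h)
h=np.array([.5862,.0045,.096])
for yaw in(12,17,22):
  y=np.radians(yaw);u=np.array([np.cos(y),np.sin(y),0]);h=np.array([.547,-.0074,.096])+.041*u
  for a in(1.57,1.8,2.0,2.15):
    print(yaw,a,np.round([ *proj("top",[h-u*np.cos(a)*.081+[0,0,.081*np.sin(a)]])[0],*proj("scene",[h-u*np.cos(a)*.081+[0,0,.081*np.sin(a)]])[0]],1), "ctr",np.round([*proj("top",[h-u*np.cos(a)*.041+[0,0,.041*np.sin(a)]])[0]],1))
E
```

```text
[0.60688772 0.01197131 0.18509031] 0.00171319667423685
[0.58940065 0.00830009 0.09674123]
12 1.57 [201.7 176.2 213.2 149.1] ctr [203.2 177.4]
12 1.8 [200.8 171.6 215.6 148.3] ctr [202.8 175.2]
12 2.0 [200.2 167.9 217.6 148.5] ctr [202.5 173.3]
12 2.15 [199.9 165.5 219.1 149.2] ctr [202.3 172.1]
17 1.57 [200.8 176.4 212.4 149. ] ctr [202.3 177.7]
17 1.8 [199.5 171.9 214.5 148.2] ctr [201.7 175.4]
17 2.0 [198.6 168.4 216.2 148.4] ctr [201.2 173.7]
17 2.15 [198.  166.  217.5 149. ] ctr [201.  172.5]
22 1.57 [199.9 176.7 211.6 148.9] ctr [201.5 178. ]
22 1.8 [198.2 172.4 213.3 148.1] ctr [200.6 175.8]
22 2.0 [197.  168.9 214.8 148.3] ctr [200.  174.1]
22 2.15 [196.2 166.6 215.8 148.9] ctr [199.6 173. ]
```

```bash
python3 - <<'E'
from h import *
chain(((.60,.17,.235),0),((.658,.0304,.235),19),((.658,.0304,.154),19))
E
```

```text
[ 0.2501  0.1884 -0.0204] [ 0.     0.    -0.061] rows>=2.3
[0.1933 0.4653 0.    ] [ 0.      0.     -0.1056] rows>=3.6
[ 0.   -0.    0.27] [0. 0. 0.] rows>=1.9
```

```bash
python3 -m inch '0.25 0.188 -0.02 0 0 -0.061;0.25 0.188 -0.02 0 0 -0.061;0.25 0.188 -0.02 0 0 -0.061;0.25 0.188 -0.02 0 0 -0.061;0.25 0.188 -0.02 0 0 -0.061' 1
python3 -m inch '0.193 0.465 0 0 0 -0.106;0.193 0.465 0 0 0 -0.106;0.193 0.465 0 0 0 -0.106;0.193 0.465 0 0 0 -0.106;0.193 0.465 0 0 0 -0.106;0.193 0.465 0 0 0 -0.106;0.193 0.465 0 0 0 -0.106;0.193 0.465 0 0 0 -0.106'
python3 - <<'E'
from h import *
print(snapshot("scene").shape, [(np.round(d["uv"],1).tolist(),round(d["p"],2)) for d in landmark_of("scene","lid_tab")],tool()[0])
chain(((.658,.0304,.156),19))
E
```

```text
clock: 17.52
tool_pos: [0.6003, 0.1693, 0.2346]
orientation: [180.0, 0.0, -0.2]
force: [-0.5, -0.1, -0.3]
opening: 0.0068
gripper_force: 0.0
clock: 18.18
tool_pos: [0.6575, 0.032, 0.2351]
orientation: [-180.0, -0.0, 19.1]
force: [-0.3, -0.2, -0.5]
opening: 0.0008
gripper_force: 0.0
(384, 512, 3) [([214.1, 146.8], 0.7)] [0.6575494  0.03207592 0.23522476]
[-0.0005  0.0058  0.2641] [-0.     -0.0001  0.001 ] rows>=1.9
```

```bash
python3 -m inch '0 0.005 0.08 0 0 0;0 0.005 0.16 0 0 0;0 0.005 0.23 0 0 0;0 0.005 0.264 0 0 0;0 0.005 0.264 0 0 0;0 0.005 0.264 0 0 0'
python3 -m inch '-0.03 0 0 0 0 0;-0.06 0 0 0 0 0;-0.09 0 0 0 0 0;-0.12 0 0 0 0 0;-0.15 0 0 0 0 0;-0.173 0 0 0 0 0;-0.173 0 0 0 0 0'
```

```text
clock: 18.78
tool_pos: [0.6586, 0.0298, 0.1561]
orientation: [180.0, 0.0, 19.1]
force: [0.3, -0.8, 0.5]
opening: 0.0004
gripper_force: 0.0
clock: 19.37
tool_pos: [0.6079, 0.0117, 0.1564]
orientation: [-180.0, -0.0, 19.1]
force: [-0.1, 0.4, -0.0]
opening: 0.0007
gripper_force: 0.0
```

```bash
python3 - <<'E'
from h import *
snapshot("top")
for n in("scene","top"):
    snapshot(n)
    for t in("lid_tab","dispenser"): print(n,t,[(np.round(d["uv"],1).tolist(),round(d["p"],2)) for d in landmark_of(n,t)])
E
```

```text
scene lid_tab [([212.5, 143.9], 0.63)]
scene dispenser [([211.9, 192.3], 0.8), ([170.2, 161.3], 0.56)]
top lid_tab [([201.9, 175.5], 0.37)]
top dispenser [([206.3, 190.2], 0.71)]
```

```bash
python3 -m inch '-0.035 0 0 0 0 0;-0.071 0 0 0 0 0;-0.105 0 0.01 0 0 0;-0.139 0 0.02 0 0 0;-0.167 0 0.042 0 0 0;-0.195 0 0.065 0 0 0;-0.21 0 0.085 0 0 0;-0.225 0 0.107 0 0 0;-0.235 0 0.13 0 0 0;-0.243 0 0.15 0 0 0'
python3 -m inch '-0.02 0 0.004 0 0 0;-0.02 0 0.01 0 0 0;-0.02 0 0.014 0 0 0;-0.02 0 0.014 0 0 0'
```

```text
clock: 20.55
tool_pos: [0.54, -0.0117, 0.1101]
orientation: [-180.0, 0.0, 19.1]
force: [0.1, 0.4, -0.4]
opening: 0.0006
gripper_force: 0.1
clock: 20.88
tool_pos: [0.5387, -0.0125, 0.1089]
orientation: [179.9, -0.5, 19.2]
force: [3.0, 2.2, 10.8]
opening: 0.0003
gripper_force: 5.3
```

```bash
python3 -m inch '0 0 -0.04 0 0 0;-0.06 0 -0.04 0 0 0;-0.06 0 -0.02 0 0 0;-0.06 0 0 0 0 0;-0.06 0 0 0 0 0'
python3 -m inch '0 0 0.004 0 0 0;0 0 0.008 0 0 0;0 0 0.008 0 0 0'
```

```text
clock: 21.3
tool_pos: [0.5175, -0.02, 0.1071]
orientation: [179.9, 0.1, 19.1]
force: [-10.3, 0.7, 22.6]
opening: 0.0
gripper_force: 11.3
clock: 21.55
tool_pos: [0.5175, -0.0201, 0.1062]
orientation: [179.9, 0.1, 19.2]
force: [-14.1, 1.0, 32.4]
opening: 0.0004
gripper_force: 16.5
```

The lid is fully seated. Backing off straight up, then checking.

```bash
python3 -m inch '0 0 -0.05 0 0 0;0 0 -0.15 0 0 0;0 0 -0.28 0 0 0;0 0 -0.4 0 0 0;-0.1 0 -0.45 0 0 0;-0.25 0 -0.45 0 0 0;-0.25 0 -0.45 0 0 0;-0.25 0 -0.45 0 0 0'
python3 - <<'E'
from h import *
for n in("scene","top"):
    im=snapshot(n); cv2.imwrite(f"pics/{n}6.png",im[...,::-1])
    for t in "brush brush_tip dispenser lid_tab grounds_container valve tape".split():
        print(n,t,[(np.round(d["uv"],1).tolist(),round(d["p"],2)) for d in landmark_of(n,t)])
y=np.radians(19);u=np.array([np.cos(y),np.sin(y),0]);h=np.array([.547,-.0074,.096])+.041*u
print([np.round(proj(n,[h-u*.081]),1).tolist() for n in("scene","top")])
a=cv2.resize(cv2.imread("pics/scene6.png")[140:225,125:265],(800,486),interpolation=cv2.INTER_CUBIC)
cv2.imwrite("pics/end.png",a)
E
```

```text
clock: 22.22
tool_pos: [0.4454, -0.0444, 0.2393]
orientation: [-180.0, -0.1, 19.1]
force: [0.0, -0.5, 0.2]
opening: 0.0003
gripper_force: 0.0
scene brush [([375.3, 266.8], 0.76), ([166.7, 163.5], 0.6)]
scene brush_tip [([376.6, 253.2], 0.8), ([184.0, 168.3], 0.64)]
scene dispenser [([209.0, 194.2], 0.64)]
scene lid_tab [([180.7, 170.2], 0.73), ([202.9, 172.6], 0.6), ([160.5, 196.1], 0.37)]
scene grounds_container [([248.0, 216.0], 0.64)]
scene valve [([162.8, 195.8], 0.47)]
scene tape [([202.9, 214.9], 0.71)]
top brush [([380.1, 222.9], 0.72), ([181.4, 226.7], 0.57), ([146.9, 194.6], 0.43)]
top brush_tip [([152.7, 180.1], 0.6), ([377.5, 201.2], 0.45)]
top dispenser [([207.2, 190.8], 0.71)]
top lid_tab [([209.9, 198.3], 0.63)]
top grounds_container [([266.1, 200.4], 0.76)]
top valve [([179.9, 226.1], 0.53)]
top tape []
[[[204.5, 174.9]], [[209.9, 197.8]]]
```

View pics/end.png

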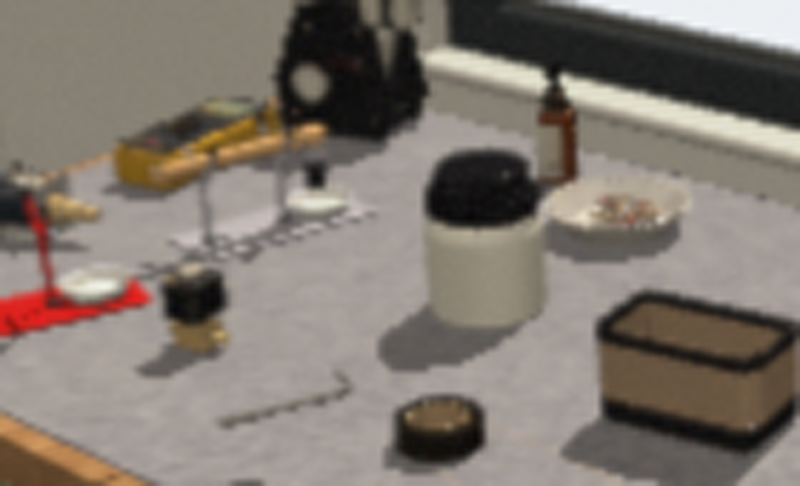

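The crop shows the brush hung level in both forks (160,165)–(320,135), with its tuft over the drip dish at (315,175). The lid is shut at (485,185), the dispenser is upright, and the other things are in place.

```bash
python3 -c "
from plant import *
print(close_job())"
```

```text
the job is handed in; nothing more can be done
None
```

The job is handed in at about 22 s of robot time: the brush was rinsed with the dish pressed fully down and sprung back, it hangs level in both forks with its tuft over the drip dish, and the dispenser lid is shut with nothing else visibly moved.

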